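# Press the matching corner trim home and hold it

## Task

Of the three loose offcuts of corner trim, take the one whose length matches the gap in the trim of the wooden corner piece; set it down on the board at the gap, with its bevel facing away from the upstand, and let go of it. Then push it fully home into the gap and press on it with a slanting push of the fingertips, inward and down at once, so that it bears firmly against the upstand and the board together, and finish while still holding it pressed there. Leave the other offcuts and everything else where they are.

Things in the scene. Friction and masses are not known exactly. Their poses are not given: they have to be found in the camera images.
- corner_piece: fixed wooden sample of a worktop corner: level board 150 (x) x 250 (y) x 14 mm thick; along its far (+x) edge an upstand, near face at x = +63 mm, top 45 mm above the board. In the corner runs trim 30 mm deep, 34 mm high, bevel towards -x, broken by an 85 mm gap (y = -10 to +75 mm). Origin: centre of the underside, on the table
- board: the level board of the corner piece (same origin and axes as the corner piece); its top is 14 mm above the table
- upstand: the upstand of the corner piece (same origin and axes as the corner piece)
- gap (a point): middle of the gap, on the board's top at the near face of the upstand (where the two faces meet). x points into the upstand, y along it, z up. An offcut that is home has its origin 15 mm in front (x = -15 mm), at z = 0, y near 0, with its axes parallel to these
- trim_medium: loose offcut of wooden corner trim, 75 mm long (along its y), 30 mm deep (x), 34 mm high, about 68 g. Origin under its centre, z up. Its back (+x) and underside are flat; the front (-x) is upright for the lower 20 mm, then a 45-degree bevel (14 mm legs) slopes back to the top. This is the one that matches the 85 mm gap
- bevel_medium (a point): middle of the bevelled face of the medium offcut (8 mm in front of its origin, 27 mm up)
- trim_short: loose offcut of wooden corner trim, 55 mm long (along its y), 30 mm deep (x), 34 mm high, about 50 g. Origin under its centre, z up. Its back (+x) and underside are flat; the front (-x) is upright for the lower 20 mm, then a 45-degree bevel (14 mm legs) slopes back to the top. Too short for the gap
- trim_long: loose offcut of wooden corner trim, 95 mm long (along its y), 30 mm deep (x), 34 mm high, about 86 g. Origin under its centre, z up. Its back (+x) and underside are flat; the front (-x) is upright for the lower 20 mm, then a 45-degree bevel (14 mm legs) slopes back to the top. Too long for the gap
- espresso_cup: loose white espresso cup, 62 x 88 x 50 mm, a bystander; origin in the middle of its underside

How it is judged:
By the outcome, as a careful person would: the job done as asked, in the order asked, and still so for the second after the job is handed in, while the arm keeps its last pose, push and grip.
It also fails if it takes over 53 s, if anything falls off the work surface, if the arm or the gripper's body presses on something with over 40 N, if the wrist force passes 120 N, or if a joint passes its speed limit or range.

## Robot

A 7-joint arm with a two-finger parallel gripper is mounted at the origin on the work surface; the furniture and walls round the work are solid. World frame = base frame: x ahead of the robot, y to its left, z up, the work surface at z = 0. Lengths are in mm, angles in rad, forces in N, time in s.
With the tool pointing down it reaches from about 350 to 900 mm from the base axis. Payload 19.9 kg.
Tool frame: the origin (TCP) lies on the centre line of the jaws, within the pads' length; the fingertips stand 22 mm ahead of it and the grasp point (between the pads) lies 3 mm ahead of it; z points along the fingers, y is the line along which they close (so a half turn about z gives the same grasp; the last joint's range is limited). The gripper opens to 85 mm and grips with 20 to 120 N. Pads are 22 mm wide; open, the fingers measure 114 mm over their backs; the gripper's body (76 mm by 85 mm) begins 54 mm behind the grasp point. The pads swing forward as they close: fully open they stand 13 mm farther back than shut.
Start: joints at [1.149, 0.417, -0.01, 1.614, 0.005, 1.111, -0.053], TCP at [231.704, -580.445, 253.26] pointing down, gripper open.
Joint ranges: [-2.81, 2.81], [-0.39, 2.02], [-1.27, 1.25], [0.06, 2.57], [-1.19, 4.33], [0.19, 2], [-2.82, 2.82]. Speed limits (rad/s): [1.89, 1.89, 2.39, 2.39, 3.01, 3.01, 3.01].

## Interface

Orientations are given as a 3x3 rotation matrix whose columns are the frame's x, y, z axes.
In Python, from plant import robot, viewer gives the robot as it stands.
- The arm moves only by the tool play_rows, never from a script. Its argument "plan" is a list of rows, each an object of numbers: "dx", "dy", "dz": the shift along the tool's x, y, z in shares of 50 cm (1.0 is 50 cm); "spin": the turn about the tool's z in normalised numbers (1 is 2 pi rad); "hand": the opening, from 0 (shut) to 1 (fully open). In form: [{"dx": .., "dy": .., "dz": .., "spin": .., "hand": ..}, ...]. A call has exactly 10 rows; each row is the pose to reach, as a shift and turn from the pose commanded when the call began, along the tool's axes at that moment; what a row does not reach only later rows make up. A row lasts 1/10 s, in which the tool goes at most 50 mm and 8.59 degrees, less where a joint would pass 70% of its speed; a pose out of reach is approached as far as the arm can. No shift or turn number may pass 1 either way. A call with a gripper value outside its range is refused whole. The fingers move at their own pace and stop on an object; the grip force is fixed at half the most. Time passes only in rows, so rows that repeat a pose let the fingers close, or fill a call up. It gives the time, the measured TCP pose, the force, the opening and the grip force at its end, in the units of the state.
- robot.get_state(): the state, without advancing time (a new reading comes with each control period).
- viewer.grab_frame(name): name is "scene" or "top" or "wrist"; returns a dict with "img" (480x640x3 uint8, red, green, blue), "K" (3x3 intrinsics, pixels), "R" (3x3) and "t" (3): a world point X has camera coordinates R X + t. Camera axes: x right, y down, z forward; pixel columns grow to the right and rows downward; lengths in mm; the calibration is good to about 2 mm. A picture is of the moment at which its call begins. There is no depth.
- robot.close_job(): hands the job in; it is judged then, once.
The state is a dict: "clock": time; "qpos": joint angles; "joint_velocities": joint speeds; "effort": joint torques, N m; "tcp_pos": TCP position; "orientation": TCP orientation; "contact_force": force on the tool from outside, world axes, zero at the start; "ft_torque": the same for the moment, N m; "finger_gap": finger opening in mm; "gripper_force": force on a finger pad.
Only numpy, scipy, OpenCV 4.12 (cv2) and the standard library are available. Lean on these libraries where they do the work, as an engineer would, in place of code of your own. Each camera call takes 0.05 s, during which the arm holds its last target. There are 200 camera calls.

## Working session

There is one attempt and no reset: what is moved stays moved. The work goes in short steps, Python scripts to look and compute and a tool call to move; the robot and the scene stay as the last step left them, time stands still between calls to the robot, and variables do not carry over. Pictures are saved under pics/ and viewed, at most 10 in all, crops included, and the job is handed in when it is done.

Besides the shell and the picture viewer there is one more tool, called after "Call:" as name([rows], argument=value, ...), one row to a line, values as JSON. play_rows: Moves the arm, as the interface text tells. Its arguments: {"type":"object","properties":{"plan":{"type":"array","items":{"type":"object","properties":{"dx":{"type":"number"},"dy":{"type":"number"},"dz":{"type":"number"},"spin":{"type":"number"},"hand":{"type":"number"}}}}},"required":["plan"]}

```bash
mkdir -p pics; ls; python3 - <<'E'
from plant import robot, viewer
import cv2,numpy as np
np.set_printoptions(precision=3,suppress=True)
for n in ("scene","top"):
    f=viewer.grab_frame(n); cv2.imwrite(f"pics/{n}0.png",f["img"][:,:,::-1]); print(n,f["K"],f["R"],f["t"])
s=robot.get_state(); print({k:s[k] for k in("clock","tcp_pos","orientation","finger_gap","contact_force")})
E
```

```text
pics
scene [[555.211   0.    318.806]
 [  0.    555.211 235.477]
 [  0.      0.      1.   ]] [[-0.905 -0.425  0.015]
 [-0.223  0.444 -0.868]
 [ 0.363 -0.789 -0.496]] [418.383 181.879 732.65 ]
top [[466.8     0.    320.063]
 [  0.    466.8   239.299]
 [  0.      0.      1.   ]] [[ 0.027 -1.    -0.013]
 [-0.982 -0.024 -0.189]
 [ 0.188  0.018 -0.982]] [-53.186 501.04  970.484]
{'clock': 0.1, 'tcp_pos': array([ 231.601, -580.216,  252.736]), 'orientation': array([[ 0.929,  0.371, -0.   ],
       [ 0.371, -0.929,  0.001],
       [-0.   , -0.001, -1.   ]]), 'finger_gap': 85.25122602053429, 'contact_force': array([-0.372, -0.007,  0.139])}
```

View pics/scene0.png

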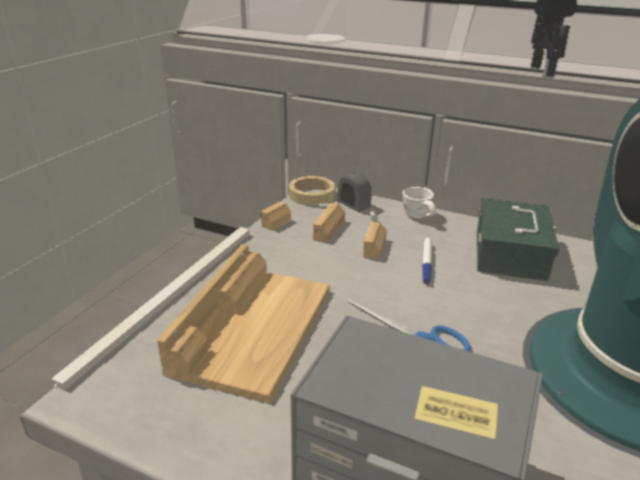

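View pics/top0.png

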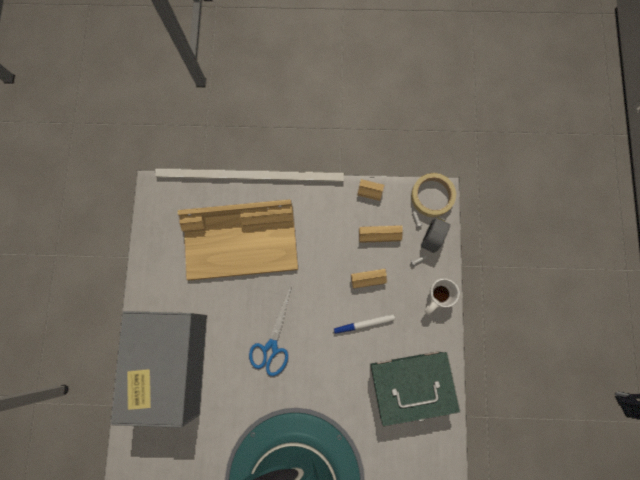

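Top view: short offcut at about (371,190), long at (381,234), medium at (369,279). The corner piece is centred near (240,240), with the gap opening at about (222,218). Next I'll measure them by mask.

```bash
cat > h.py <<'E'
import cv2,numpy as np
from plant import robot, viewer
np.set_printoptions(precision=2,suppress=True)
def cast(f,p,z):
    R,t=np.array(f["R"]),np.array(f["t"]); c=-R.T@t
    p=np.atleast_2d(np.array(p,float)); d=(R.T@np.linalg.inv(f["K"])@np.c_[p,np.ones(len(p))].T).T
    return c+d*((z-c[2])/d[:,2])[:,None]
def proj(f,X):
    q=(np.array(f["R"])@np.atleast_2d(X).T).T+f["t"]; q=q@np.array(f["K"]).T
    return q[:,:2]/q[:,2:]
def wood(img,smin=75):
    h=cv2.cvtColor(img,cv2.COLOR_RGB2HSV); return cv2.inRange(h,(8,smin,50),(25,255,255))
def blobs(m,amin=150):
    c,_=cv2.findContours(m,cv2.RETR_EXTERNAL,cv2.CHAIN_APPROX_NONE)
    return [k for k in c if cv2.contourArea(k)>amin]
E
python3 - <<'E'
from h import *
f=viewer.grab_frame("top"); m=wood(f["img"])
for k in blobs(m):
    r=cv2.minAreaRect(k); b=cv2.boxPoints(r); print("px",r)
    for z in (0,34): 
        w=cast(f,b,z)[:,:2]; print(z,w.tolist() and w.round(1).tolist(), "c",w.mean(0))
h=cv2.cvtColor(f["img"],cv2.COLOR_RGB2HSV)
a=cv2.resize(f["img"][170:300,170:300],None,fx=4,fy=4,interpolation=2)
b=cv2.resize(f["img"][175:300,340:410],None,fx=4,fy=4,interpolation=2)
o=np.zeros((520,800,3),np.uint8);o[:520,:520]=a;o[:500,520:800]=b
cv2.imwrite("pics/crop1.png",o[:,:,::-1])
E
```

```text
px ((138.24978637695312, 388.9926452636719), (39.512325286865234, 22.60787010192871), 88.31531524658203)
0 [[211.9, 374.8], [214.7, 325.5], [133.1, 315.0], [130.3, 363.6]] c [172.5  344.71]
34 [[215.1, 360.7], [217.8, 313.0], [138.9, 302.9], [136.2, 349.9]] c [176.99 331.63]
px ((368.767578125, 278.19464111328125), (14.972407341003418, 35.35151672363281), 81.02737426757812)
0 [[434.6, -109.0], [449.1, -187.4], [415.9, -192.7], [401.5, -114.8]] c [ 425.25 -150.98]
34 [[430.5, -107.4], [444.6, -183.2], [412.4, -188.3], [398.5, -112.9]] c [ 421.52 -147.96]
px ((380.4859619140625, 233.56497192382812), (15.862714767456055, 43.429019927978516), 88.15238952636719)
0 [[543.8, -126.6], [549.5, -225.9], [512.6, -226.9], [506.9, -128.2]] c [ 528.19 -176.9 ]
34 [[536.2, -124.4], [541.8, -220.5], [506.0, -221.4], [500.5, -125.9]] c [ 521.12 -173.03]
px ((237.88461303710938, 239.5553741455078), (71.63948059082031, 114.15731811523438), 84.35175323486328)
0 [[573.5, 293.5], [606.7, 30.6], [440.5, 8.2], [408.5, 263.4]] c [507.3  148.92]
34 [[564.9, 282.0], [597.1, 27.7], [436.3, 6.0], [405.3, 253.0]] c [500.91 142.2 ]
px ((370.1764831542969, 189.79412841796875), (24.01102638244629, 16.97749137878418), 14.03624439239502)
0 [[618.0, -120.9], [658.2, -130.1], [645.2, -184.5], [605.3, -175.0]] c [ 631.66 -152.62]
34 [[608.0, -118.9], [646.9, -127.7], [634.4, -180.4], [595.7, -171.2]] c [ 621.23 -149.55]
px ((433.2000732421875, 194.60003662109375), (42.93250274658203, 43.826934814453125), 26.56505012512207)
0 [[597.8, -231.4], [694.1, -278.0], [649.2, -366.4], [554.5, -318.9]] c [ 623.9  -298.66]
34 [[588.5, -225.8], [681.6, -270.8], [638.2, -356.4], [546.6, -310.4]] c [ 613.72 -290.84]
```

View pics/crop1.png

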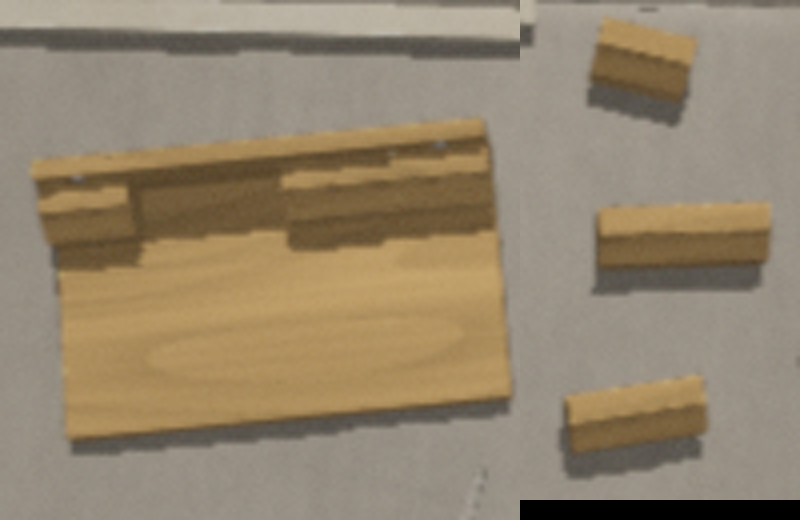

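All three bevels appear to face the robot (-x): each has a light top strip and a darker front strip of about 7 px. The medium offcut is near (423,-150) with yaw of about 10.5°. The gap lies between the two trim runs on the upstand. I'll move above the medium offcut for a wrist view.

The rows are not in the units I measure in: shifts go in shares of 50 cm and turns go in shares of 2 pi rad. I convert before sending: 320 mm / 500 = 0.64, -312 mm / 500 = -0.624, -78 degrees / 360 = -0.2167.

Call:
play_rows([
  {"dx": 0.04,"dy": -0.04,"dz": 0,"spin": -0.0167,"hand": 0.65},
  {"dx": 0.108,"dy": -0.104,"dz": 0.01,"spin": -0.0389,"hand": 0.65},
  {"dx": 0.176,"dy": -0.17,"dz": 0.02,"spin": -0.0611,"hand": 0.65},
  {"dx": 0.244,"dy": -0.236,"dz": 0.03,"spin": -0.0833,"hand": 0.65},
  {"dx": 0.312,"dy": -0.302,"dz": 0.04,"spin": -0.1056,"hand": 0.65},
  {"dx": 0.38,"dy": -0.368,"dz": 0.05,"spin": -0.1278,"hand": 0.65},
  {"dx": 0.448,"dy": -0.434,"dz": 0.06,"spin": -0.15,"hand": 0.65},
  {"dx": 0.516,"dy": -0.5,"dz": 0.07,"spin": -0.1722,"hand": 0.65},
  {"dx": 0.584,"dy": -0.566,"dz": 0.08,"spin": -0.1944,"hand": 0.65},
  {"dx": 0.64,"dy": -0.624,"dz": 0.09,"spin": -0.2167,"hand": 0.65},
])

```text
clock: 1.15
tcp_pos: [413.8, -169.7, 208.3]
orientation: [[-0.176, 0.984, 0.0], [0.984, 0.176, -0.0], [-0.0, 0.0, -1.0]]
contact_force: [0.9, -1.5, -0.3]
finger_gap: 55.4
gripper_force: 0.0
```

```bash
python3 - <<'E'
from h import *
s=robot.get_state(); print({k:s[k] for k in("clock","tcp_pos","orientation","finger_gap","contact_force","qpos")})
f=viewer.grab_frame("wrist"); cv2.imwrite("pics/w1.png",f["img"][:,:,::-1]); print(f["R"],f["t"],f["K"][0])
print(proj(f,[423,-150,20]))
for k in blobs(wood(f["img"]),800):
    r=cv2.minAreaRect(k); print(r, cast(f,cv2.boxPoints(r),34)[:,:2].tolist())
E
```

```text
{'clock': 1.15, 'tcp_pos': array([ 413.83, -169.74,  208.25]), 'orientation': array([[-0.18,  0.98,  0.  ],
       [ 0.98,  0.18, -0.  ],
       [-0.  ,  0.  , -1.  ]]), 'finger_gap': 55.373620937187425, 'contact_force': array([ 0.92, -1.53, -0.29]), 'qpos': array([ 0.76,  0.18, -0.48,  2.07,  0.1 ,  0.91,  0.4 ])}
[[ 0.98  0.18  0.  ]
 [ 0.17 -0.94  0.28]
 [ 0.05 -0.28 -0.96]] [-378.25 -254.51  266.88] [341.73   0.   320.21]
[[333.33 195.81]]
((498.4881286621094, 332.1817321777344), (94.24978637695312, 35.79431915283203), 11.888657569885254) [[560.4626904660533, -268.39020430598373], [556.7163887791899, -230.2585038931449], [650.8449498456515, -234.7397768497482], [657.8176792861991, -273.74200041010556]]
((547.949462890625, 233.71910095214844), (54.04118347167969, 67.55147552490234), 31.429563522338867) [[586.2686428654829, -167.36441718251152], [599.1016006641044, -111.81155067462089], [648.1575740080144, -128.48043227771475], [637.5062665601637, -186.28110399611927]]
((435.5999450683594, 239.80001831054688), (45.12154006958008, 105.21127319335938), 12.528807640075684) [[501.4312649336306, -220.36328070050922], [497.5202986554307, -123.54483055409129], [537.2534012822669, -125.05350298742671], [544.8806783422756, -222.8799760391658]]
((336.5, 196.0), (86.0, 35.0), 90.0) [[403.5126591594664, -114.36681270949836], [432.3588874611937, -109.22937123910899], [447.60928601947313, -182.93158731787804], [416.6324819571901, -188.44087998920494]]
((501.5, 11.5), (23.0, 223.0), 90.0) [[436.28570064367443, 4.291284349191969], [600.1672824468902, 33.53754184173778], [606.4064774650923, 19.27800703253068], [439.7921052260474, -10.447725264269309]]
```

View pics/w1.png

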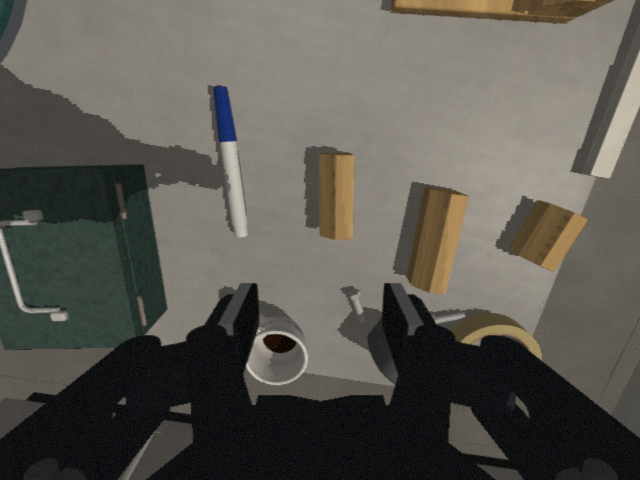

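Wrist view: the medium offcut spans about (319..354, 153..240), nearly aligned with the tool. The bevel (darker strip) is on the left, the -x side, and the flat back is on the right. The corner piece sits at the top edge. Next I'll refine the pose with edge fits.

```bash
python3 - <<'E'
from h import *
f=viewer.grab_frame("wrist"); R,t=np.array(f["R"]),np.array(f["t"]); print("cam",-R.T@t)
m=wood(f["img"]); m[:, :300]=0; m[:,375:]=0; m[:140]=0; m[255:]=0
ys=range(165,230,1)
L=[];Rr=[]
for y in ys:
    x=np.flatnonzero(m[y]); L.append((x.min()-.5,y)); Rr.append((x.max()+.5,y))
for n,p,z in(("front z20",L,20),("front z0",L,0),("back z34",Rr,34)):
    w=cast(f,p,z)[:,:2]; v=cv2.fitLine(w.astype(np.float32),cv2.DIST_HUBER,0,.01,.01).ravel(); d=v[:2]*np.sign(v[1])
    print(n,"yaw",np.degrees(np.arctan2(-d[0],d[1])),"x at y=-149:",v[2]+d[0]/d[1]*(-149-v[3]))
y=np.flatnonzero(m[:,336:346].sum(1)>5*255); print("ends",y.min(),y.max(),cast(f,[[345,y.min()-.5],[345,y.max()+.5]],34), cast(f,[[345,y.max()+.5]],0))
s=robot.get_state();print(s["tcp_pos"])
E
```

```text
cam [402.44 -95.51 327.56]
front z20 yaw 10.747909 x at y=-149: 408.90765
front z0 yaw 10.748024 x at y=-149: 408.6677
back z34 yaw 10.341068 x at y=-149: 439.78378
ends 159 245 [[ 426.72 -109.13   34.  ]
 [ 442.84 -184.16   34.  ]] [[ 447.52 -194.42    0.  ]]
[ 414.57 -167.44  207.96]
```

Scaled: 100 mm / 500 = 0.2, 95 mm / 500 = 0.19, -0.4 degrees / 360 = -0.0011.

Call:
play_rows([
  {"dx": 0.01,"dy": 0.006,"dz": 0.02,"spin": -0.0011,"hand": 0.65},
  {"dx": 0.02,"dy": 0.014,"dz": 0.06,"spin": -0.0011,"hand": 0.65},
  {"dx": 0.032,"dy": 0.022,"dz": 0.1,"spin": -0.0011,"hand": 0.65},
  {"dx": 0.04,"dy": 0.028,"dz": 0.14,"spin": -0.0011,"hand": 0.65},
  {"dx": 0.044,"dy": 0.03,"dz": 0.17,"spin": -0.0011,"hand": 0.65},
  {"dx": 0.044,"dy": 0.03,"dz": 0.19,"spin": -0.0011,"hand": 0.65},
  {"dx": 0.044,"dy": 0.03,"dz": 0.2,"spin": -0.0011,"hand": 0.65},
  {"dx": 0.044,"dy": 0.03,"dz": 0.2,"spin": -0.0011,"hand": 0.65},
  {"dx": 0.044,"dy": 0.03,"dz": 0.2,"spin": -0.0011,"hand": 0.65},
  {"dx": 0.044,"dy": 0.03,"dz": 0.2,"spin": -0.0011,"hand": 0.65},
])

```text
clock: 2.25
tcp_pos: [424.6, -148.1, 108.8]
orientation: [[-0.176, 0.984, 0.001], [0.984, 0.176, -0.0], [-0.001, 0.001, -1.0]]
contact_force: [-0.7, 0.1, 0.3]
finger_gap: 55.6
gripper_force: 0.0
```

```bash
python3 - <<'E'
from h import *
s=robot.get_state(); print(s["tcp_pos"],s["orientation"],s["finger_gap"],s["contact_force"])
f=viewer.grab_frame("wrist"); cv2.imwrite("pics/w2.png",f["img"][:,:,::-1]); R,t=np.array(f["R"]),np.array(f["t"])
a=s["tcp_pos"]; O=s["orientation"]
print("tips proj",proj(f,[a+O@[0,27,20],a+O@[0,-27,20]]), proj(f,[[424,-147.5,34]]))
E
```

```text
[ 424.56 -148.12  108.84] [[-0.18  0.98  0.  ]
 [ 0.98  0.18 -0.  ]
 [-0.    0.   -1.  ]] 55.59104140147512 [-0.72  0.13  0.31]
tips proj [[379.28 298.38]
 [259.3  298.49]] [[318.64 255.76]]
```

View pics/w2.png

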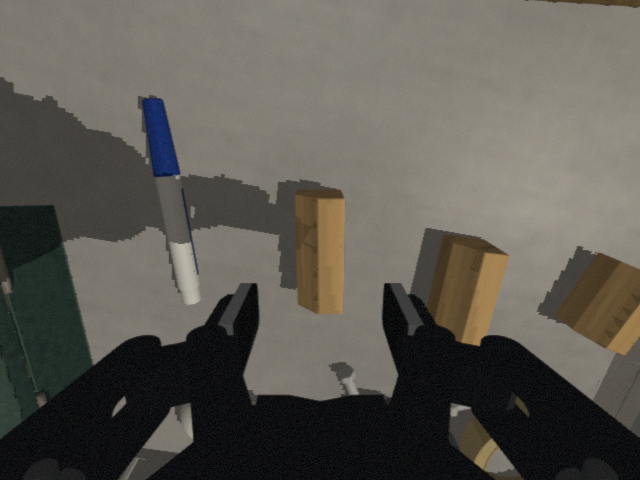

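The offcut at (296..344, 188..313) is centred between the pads, whose inner edges are at about 258 and 384. I'll descend and grip.

Scaled: 82 mm / 500 = 0.164, 80 mm / 500 = 0.16.

Call:
play_rows([
  {"dx": 0,"dy": 0,"dz": 0.03,"spin": 0,"hand": 0.65},
  {"dx": 0,"dy": 0,"dz": 0.08,"spin": 0,"hand": 0.65},
  {"dx": 0,"dy": 0,"dz": 0.12,"spin": 0,"hand": 0.65},
  {"dx": 0,"dy": 0,"dz": 0.148,"spin": 0,"hand": 0.65},
  {"dx": 0,"dy": 0,"dz": 0.16,"spin": 0,"hand": 0.65},
  {"dx": 0,"dy": 0,"dz": 0.164,"spin": 0,"hand": 0.65},
  {"dx": 0,"dy": 0,"dz": 0.164,"spin": 0,"hand": 0.65},
  {"dx": 0,"dy": 0,"dz": 0.164,"spin": 0,"hand": 0.0},
  {"dx": 0,"dy": 0,"dz": 0.164,"spin": 0,"hand": 0.0},
  {"dx": 0,"dy": 0,"dz": 0.164,"spin": 0,"hand": 0.0},
])

```text
clock: 3.3
tcp_pos: [424.7, -148.0, 27.1]
orientation: [[-0.176, 0.984, 0.001], [0.984, 0.176, -0.001], [-0.001, 0.001, -1.0]]
contact_force: [-2.4, 0.2, 14.3]
finger_gap: 29.0
gripper_force: 58.5
```

Scaled: -140 mm / 500 = -0.28, -130 mm / 500 = -0.26.

Call:
play_rows([
  {"dx": 0,"dy": 0,"dz": 0,"spin": 0,"hand": 0.0},
  {"dx": 0,"dy": 0,"dz": 0,"spin": 0,"hand": 0.0},
  {"dx": 0,"dy": 0,"dz": 0,"spin": 0,"hand": 0.0},
  {"dx": 0,"dy": 0,"dz": -0.01,"spin": 0,"hand": 0.0},
  {"dx": 0,"dy": 0,"dz": -0.04,"spin": 0,"hand": 0.0},
  {"dx": 0,"dy": 0,"dz": -0.09,"spin": 0,"hand": 0.0},
  {"dx": 0,"dy": 0,"dz": -0.15,"spin": 0,"hand": 0.0},
  {"dx": 0,"dy": 0,"dz": -0.21,"spin": 0,"hand": 0.0},
  {"dx": 0,"dy": 0,"dz": -0.26,"spin": 0,"hand": 0.0},
  {"dx": 0,"dy": 0,"dz": -0.28,"spin": 0,"hand": 0.0},
])

```text
clock: 4.3
tcp_pos: [425.0, -148.1, 168.7]
orientation: [[-0.176, 0.984, 0.003], [0.984, 0.176, -0.002], [-0.002, 0.002, -1.0]]
contact_force: [0.0, -0.1, -1.5]
finger_gap: 29.1
gripper_force: 59.8
```

```bash
python3 - <<'E'
from h import *
f=viewer.grab_frame("top")
a=cv2.resize(f["img"][170:300,170:300],None,fx=4,fy=4,interpolation=2)
h=cv2.cvtColor(f["img"],cv2.COLOR_RGB2HSV); m=wood(f["img"]); m[:, :170]=0; m[:,310:]=0; m[:190]=0;m[290:]=0
k=max(blobs(m),key=cv2.contourArea); p=k[:,0,:]
# front bottom-board edge (z=14 top edge) and upstand back top edge (z=59): per-column extremes
lo=[];hi=[]
for x in range(192,290):
    c=np.flatnonzero(m[:,x]); lo.append((x,c.max()+.5)); hi.append((x,c.min()-.5))
for n,q,z in(("board front (top edge z14)",lo,14),("board front z0",lo,0),("upstand back top z59",hi,59)):
    w=cast(f,q,z)[:,:2].astype(np.float32); v=cv2.fitLine(w,cv2.DIST_HUBER,0,.01,.01).ravel(); d=v[:2]*np.sign(v[1])
    print(n,"yaw",np.degrees(np.arctan2(-d[0],d[1])),"x at y=150",v[2]+d[0]/d[1]*(150-v[3]))
f2=viewer.grab_frame("scene"); cv2.imwrite("pics/s2.png",f2["img"][:,:,::-1])
b=cv2.resize(f2["img"][235:400,150:340],None,fx=4.2,fy=3.6,interpolation=2); cv2.imwrite("pics/s2c.png",b[:,:,::-1])
s=robot.get_state(); print(s["tcp_pos"],s["finger_gap"],s["contact_force"],s["gripper_force"],s["clock"])
E
```

```text
board front (top edge z14) yaw 7.0502343 x at y=150 421.2652
board front z0 yaw 7.0496745 x at y=150 423.1156
upstand back top z59 yaw 6.9914875 x at y=150 573.7907
[ 424.71 -148.16  167.36] 28.93749641056051 [-0.62 -0.71 -1.67] 59.79524742811918 4.4
```

```bash
cat > pose.py <<'E'
from h import *
f=viewer.grab_frame("top"); m=wood(f["img"]); m[:, :170]=0; m[:,310:]=0; m[:190]=0;m[290:]=0
l=[];r=[]
for y in range(243,268):
    c=np.flatnonzero(m[y]); l.append((c.min()-.5,y)); r.append((c.max()+.5,y))
e=np.array([np.cos(np.radians(7.02)),np.sin(np.radians(7.02))]); n=np.array([-e[1],e[0]])
for q,z in((l,14),(r,14),(r,0)):
    w=cast(f,q,z)[:,:2]; print("n-coord",z,(w@n).mean(),(w@n).std())
print("e centre", np.array([497.5,150])@e)
# gap ends: brightness along a row of the trim faces
g=cv2.cvtColor(f["img"],cv2.COLOR_RGB2GRAY); print(cast(f,[[203.3,216],[240.8,216]],25)@np.r_[n,0])
E
python3 pose.py
```

```text
n-coord 14 204.39630678671026 0.6405436298632401
n-coord 14 -45.21159031331669 0.620345962056473
n-coord 0 -44.530420997213014 0.628754451488537
e centre 512.1028864875283
[156.09  71.62]
```

View pics/s2.png

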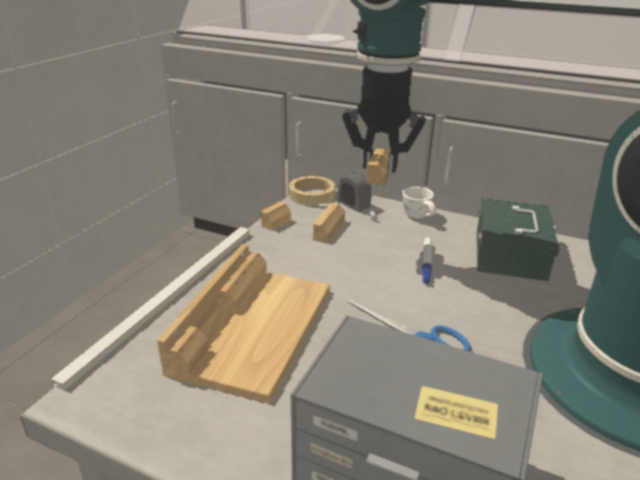

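The offcut is held level by the gripper at about (378,165), and the other offcuts are untouched. I'll carry it above the board in front of the gap.

Scaled: 304 mm / 500 = 0.608, 145 mm / 500 = 0.29, 3.1 degrees / 360 = 0.0086.

Call:
play_rows([
  {"dx": 0.03,"dy": 0.014,"dz": 0,"spin": 0,"hand": 0.0},
  {"dx": 0.1,"dy": 0.048,"dz": 0,"spin": 0.0014,"hand": 0.0},
  {"dx": 0.18,"dy": 0.086,"dz": 0,"spin": 0.0028,"hand": 0.0},
  {"dx": 0.26,"dy": 0.124,"dz": 0,"spin": 0.0042,"hand": 0.0},
  {"dx": 0.34,"dy": 0.162,"dz": 0.01,"spin": 0.0056,"hand": 0.0},
  {"dx": 0.42,"dy": 0.2,"dz": 0.02,"spin": 0.0069,"hand": 0.0},
  {"dx": 0.5,"dy": 0.238,"dz": 0.03,"spin": 0.0086,"hand": 0.0},
  {"dx": 0.56,"dy": 0.266,"dz": 0.04,"spin": 0.0086,"hand": 0.0},
  {"dx": 0.596,"dy": 0.284,"dz": 0.05,"spin": 0.0086,"hand": 0.0},
  {"dx": 0.608,"dy": 0.29,"dz": 0.054,"spin": 0.0086,"hand": 0.0},
])

```text
clock: 5.45
tcp_pos: [512.5, 179.2, 137.2]
orientation: [[-0.126, 0.992, -0.003], [0.992, 0.126, 0.001], [0.001, -0.003, -1.0]]
contact_force: [0.0, 0.2, -1.0]
finger_gap: 28.7
gripper_force: 59.8
```

Call:
play_rows([
  {"dx": 0,"dy": 0,"dz": 0,"spin": 0,"hand": 0.0},
  {"dx": 0,"dy": 0,"dz": 0,"spin": 0,"hand": 0.0},
  {"dx": 0,"dy": 0,"dz": 0,"spin": 0,"hand": 0.0},
  {"dx": 0,"dy": 0,"dz": 0,"spin": 0,"hand": 0.0},
  {"dx": 0,"dy": 0,"dz": 0,"spin": 0,"hand": 0.0},
  {"dx": 0,"dy": 0,"dz": 0,"spin": 0,"hand": 0.0},
  {"dx": 0,"dy": 0,"dz": 0,"spin": 0,"hand": 0.0},
  {"dx": 0,"dy": 0,"dz": 0,"spin": 0,"hand": 0.0},
  {"dx": 0,"dy": 0,"dz": 0,"spin": 0,"hand": 0.0},
  {"dx": 0,"dy": 0,"dz": 0,"spin": 0,"hand": 0.0},
])

```text
clock: 6.45
tcp_pos: [513.4, 177.0, 139.3]
orientation: [[-0.123, 0.992, -0.0], [0.992, 0.123, 0.0], [0.0, -0.0, -1.0]]
contact_force: [0.4, 0.0, -1.2]
finger_gap: 28.8
gripper_force: 59.8
```

```bash
python3 - <<'E'
from h import *
s=robot.get_state(); print(s["tcp_pos"],s["orientation"],s["finger_gap"],s["clock"])
f=viewer.grab_frame("wrist"); cv2.imwrite("pics/w3.png",f["img"][:,:,::-1])
e=np.array([.9925,.1222,0]);n=np.array([-.1222,.9925,0]); z=np.array([0,0,1])
P=lambda x,y,h:(512.1+x)*e+(79.8+y)*n+h*z
for nm,q in dict(trimA=(33,75,34),trimAtop=(47,75,48),trimB=(33,-10,34),trimBtop=(47,-10,48),upA=(63,75,59),upEnd=(63,125,59),boardNear=(-75,125,14)).items(): print(nm,proj(f,P(*q)))
E
```

```text
[513.36 177.04 139.26] [[-0.12  0.99 -0.  ]
 [ 0.99  0.12  0.  ]
 [ 0.   -0.   -1.  ]] 28.752214279817107 6.45
trimA [[340.7  180.97]]
trimAtop [[364.74 183.86]]
trimB [[338.72 298.74]]
trimBtop [[360.21 308.08]]
upA [[394.45 186.41]]
upEnd [[400.05  94.51]]
boardNear [[179.12 102.24]]
```

View pics/w3.png

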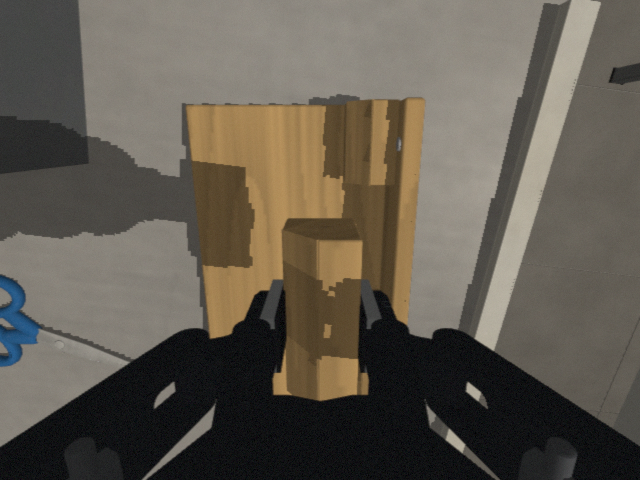

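Held offcut: end top edge at about (316..362, 238), bottom end edge at row 219. The gap's +y trim end is at about (345..390, 186), and the upstand's near top corner at about (403,99). I'll compare offcut and gap in this same picture.

```bash
python3 - <<'E'
from h import *
f=viewer.grab_frame("wrist"); R=np.array(f["R"]); print("cam",-R.T@f["t"])
E=np.array([.9925,.1222,0]);N=np.array([-.1222,.9925,0])
en=lambda p,z:[(float((w@E).round(1)),float((w@N).round(1))) for w in cast(f,p,z)]
print("tcp",robot.get_state()["tcp_pos"]@np.c_[E,N])
print("offcut end top",en([[316,238],[362,238]],146.3),"bev",en([[283,230]],132.3),"bot",en([[286,219],[352,219]],112.3))
print("upstand corner near/far",en([[403,99],[424,98]],59),"board corner",en([[187,105]],14))
g=cv2.cvtColor(f["img"],cv2.COLOR_RGB2GRAY)
print(g[176:196,350:398:4])
print("row150 cols 320-430:",g[145,320:430])
E
```

```text
cam [505.16 246.86 258.98]
tcp [531.15 112.96]
offcut end top [(530.2, 149.5), (546.0, 149.5)] bev [(517.3, 148.5)] bot [(516.5, 148.0), (545.6, 148.0)]
upstand corner near/far [(576.9, 202.5), (588.3, 203.0)] board corner [(442.2, 203.1)]
[[ 84  89  88  80  81 118 133 134 134  86  77  75]
 [ 84  89  88  81  83 118 135 133 134  83  75  74]
 [ 88  93  89  82  86 121 132 134 135  80  77  68]
 [ 87  90  86  82  85 117 131 133 134  78  77  75]
 [ 82  88  90  80  83 114 131 134 135  79  76  69]
 [ 86  84  89  79  86 120 134 134 131  79  74  72]
 [ 87  84  89  79  87 118 135 134 137  78  75  68]
 [ 84  82  86  83  82 122 133 134 134  79  73  71]
 [ 76  73  76  80  83 112 123 124 125  74  72  67]
 [ 78  72  71  76  80  98  92  87  90  61  65  65]
 [ 78  73  72  79  77  87  80  80  85  59  66  61]
 [ 78  73  70  79  84  83  79  86  84  62  63  66]
 [ 78  72  74  79  79  86  81  81  83  58  63  63]
 [ 74  73  72  79  79  85  80  81  84  61  64  63]
 [ 77  75  73  79  82  86  79  83  83  60  62  63]
 [ 78  73  72  79  79  85  81  85  83  57  61  67]
 [ 75  71  70  82  81  89  81  82  84  57  62  64]
 [ 78  72  74  80  79  85  83  81  83  60  61  62]
 [ 77  71  73  82  83  85  82  81  82  56  61  63]
 [ 78  71  72  79  79  81  86  84  86  52  62  61]]
row150 cols 320-430: [129 132 132 120  92  81  81  78  79  77  75  76  76  76  74  74  72  74
  77  75  78  78  78  73  62  72  87  83  84  83  82  91  91  94  90  89
  86  85  86  88  88  84  83  77  78  79  79  78  70  70  91 116 129 131
 129 132 132 132 133 131 132 131 129 131 130 119  82  75  74  73  70  74
  74  74  77  74  67  67  91 130 126  85  88 105 126 139 140 142 140 142
 142 142 141 141 140 141 140 138 141 136 137 141 145 143 144 146 147 146
 145 142]
```

Scaled: 97.5 mm / 500 = 0.195, 97 mm / 500 = 0.194.

Call:
play_rows([
  {"dx": 0,"dy": 0.002,"dz": 0.02,"spin": 0,"hand": 0.0},
  {"dx": 0,"dy": 0.004,"dz": 0.06,"spin": 0,"hand": 0.0},
  {"dx": 0,"dy": 0.006,"dz": 0.1,"spin": 0,"hand": 0.0},
  {"dx": 0,"dy": 0.006,"dz": 0.14,"spin": 0,"hand": 0.0},
  {"dx": 0,"dy": 0.006,"dz": 0.168,"spin": 0,"hand": 0.0},
  {"dx": 0,"dy": 0.006,"dz": 0.182,"spin": 0,"hand": 0.0},
  {"dx": 0,"dy": 0.006,"dz": 0.19,"spin": 0,"hand": 0.0},
  {"dx": 0,"dy": 0.006,"dz": 0.194,"spin": 0,"hand": 0.0},
  {"dx": 0,"dy": 0.006,"dz": 0.195,"spin": 0,"hand": 0.0},
  {"dx": 0,"dy": 0.006,"dz": 0.195,"spin": 0,"hand": 0.0},
])

```text
clock: 7.55
tcp_pos: [516.6, 177.4, 42.2]
orientation: [[-0.123, 0.992, 0.001], [0.992, 0.123, 0.0], [0.0, 0.001, -1.0]]
contact_force: [-1.4, -0.0, -0.7]
finger_gap: 28.7
gripper_force: 59.8
```

Scaled: -70 mm / 500 = -0.14, -55 mm / 500 = -0.11.

Call:
play_rows([
  {"dx": 0,"dy": 0,"dz": 0.002,"spin": 0,"hand": 0.0},
  {"dx": 0,"dy": 0,"dz": 0.002,"spin": 0,"hand": 0.0},
  {"dx": 0,"dy": 0,"dz": 0.002,"spin": 0,"hand": 0.5},
  {"dx": 0,"dy": 0,"dz": 0.002,"spin": 0,"hand": 0.5},
  {"dx": 0,"dy": 0,"dz": 0.002,"spin": 0,"hand": 0.5},
  {"dx": 0,"dy": 0,"dz": 0.002,"spin": 0,"hand": 0.5},
  {"dx": 0,"dy": 0,"dz": -0.01,"spin": 0,"hand": 0.5},
  {"dx": 0,"dy": 0,"dz": -0.05,"spin": 0,"hand": 0.5},
  {"dx": 0,"dy": 0,"dz": -0.11,"spin": 0,"hand": 0.5},
  {"dx": 0,"dy": 0,"dz": -0.14,"spin": 0,"hand": 0.5},
])

```text
clock: 8.55
tcp_pos: [516.9, 177.8, 114.1]
orientation: [[-0.123, 0.992, 0.002], [0.992, 0.123, 0.001], [0.0, 0.002, -1.0]]
contact_force: [0.1, 0.3, -0.3]
finger_gap: 42.7
gripper_force: 0.0
```

Call:
play_rows([
  {"dx": 0,"dy": -0.03,"dz": -0.01,"spin": 0,"hand": 0.0},
  {"dx": 0,"dy": -0.06,"dz": -0.01,"spin": 0,"hand": 0.0},
  {"dx": 0,"dy": -0.09,"dz": -0.01,"spin": 0,"hand": 0.0},
  {"dx": 0,"dy": -0.11,"dz": -0.01,"spin": 0,"hand": 0.0},
  {"dx": 0,"dy": -0.12,"dz": -0.01,"spin": 0,"hand": 0.0},
  {"dx": 0,"dy": -0.12,"dz": -0.01,"spin": 0,"hand": 0.0},
  {"dx": 0,"dy": -0.12,"dz": -0.01,"spin": 0,"hand": 0.0},
  {"dx": 0,"dy": -0.12,"dz": -0.01,"spin": 0,"hand": 0.0},
  {"dx": 0,"dy": -0.12,"dz": -0.01,"spin": 0,"hand": 0.0},
  {"dx": 0,"dy": -0.12,"dz": -0.01,"spin": 0,"hand": 0.0},
])

```text
clock: 9.55
tcp_pos: [456.9, 170.0, 116.7]
orientation: [[-0.123, 0.992, -0.0], [0.992, 0.123, 0.0], [0.0, -0.0, -1.0]]
contact_force: [-0.3, -0.8, 0.3]
finger_gap: -0.1
gripper_force: 0.0
```

```bash
python3 - <<'E'
from h import *
s=robot.get_state(); E=np.array([.9925,.1222,0]);N=np.array([-.1222,.9925,0]); print(s["tcp_pos"],s["tcp_pos"]@np.c_[E,N],s["orientation"][:,1],s["finger_gap"],s["clock"],s["contact_force"])
f=viewer.grab_frame("wrist"); cv2.imwrite("pics/w4.png",f["img"][:,:,::-1])
E
```

```text
[456.93 170.04 116.7 ] [474.28 112.93] [ 0.99  0.12 -0.  ] -0.0681542921622613 9.55 [-0.28 -0.82  0.29]
```

View pics/w4.png

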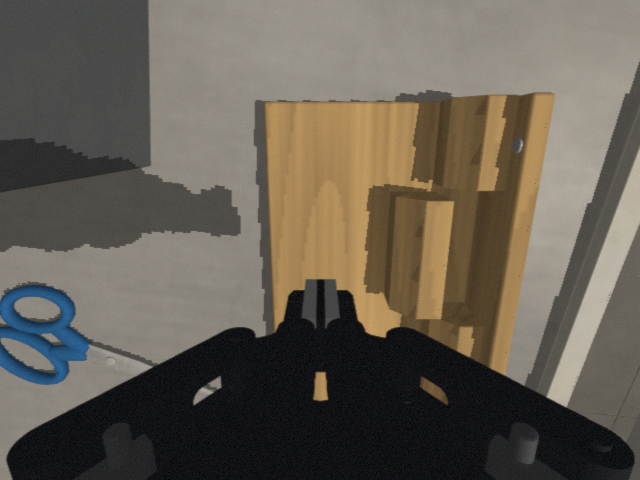

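The offcut stands upright in front of the gap, bevel at left facing away from the upstand. Its ends are at rows 200 and 319 and the gap ends at about rows 190 and 325, so there is clearance at both ends. I'll lower the shut fingertips in front of it and push.

Scaled: 73 mm / 500 = 0.146, 72 mm / 500 = 0.144.

Call:
play_rows([
  {"dx": 0,"dy": 0,"dz": 0.03,"spin": 0,"hand": 0.0},
  {"dx": 0,"dy": 0,"dz": 0.07,"spin": 0,"hand": 0.0},
  {"dx": 0,"dy": 0,"dz": 0.11,"spin": 0,"hand": 0.0},
  {"dx": 0,"dy": 0,"dz": 0.134,"spin": 0,"hand": 0.0},
  {"dx": 0,"dy": 0,"dz": 0.144,"spin": 0,"hand": 0.0},
  {"dx": 0,"dy": 0,"dz": 0.146,"spin": 0,"hand": 0.0},
  {"dx": 0,"dy": 0.01,"dz": 0.146,"spin": 0,"hand": 0.0},
  {"dx": 0,"dy": 0.024,"dz": 0.146,"spin": 0,"hand": 0.0},
  {"dx": 0,"dy": 0.04,"dz": 0.146,"spin": 0,"hand": 0.0},
  {"dx": 0,"dy": 0.05,"dz": 0.146,"spin": 0,"hand": 0.0},
])

```text
clock: 10.6
tcp_pos: [482.9, 173.2, 44.2]
orientation: [[-0.122, 0.992, 0.001], [0.992, 0.122, 0.0], [0.0, 0.001, -1.0]]
contact_force: [0.5, -0.2, 0.7]
finger_gap: -0.2
gripper_force: 0.0
```

Scaled: 25 mm / 500 = 0.05, 24 mm / 500 = 0.048.

Call:
play_rows([
  {"dx": 0,"dy": 0.006,"dz": 0,"spin": 0,"hand": 0.0},
  {"dx": 0,"dy": 0.012,"dz": 0,"spin": 0,"hand": 0.0},
  {"dx": 0,"dy": 0.018,"dz": 0,"spin": 0,"hand": 0.0},
  {"dx": 0,"dy": 0.024,"dz": 0,"spin": 0,"hand": 0.0},
  {"dx": 0,"dy": 0.03,"dz": 0,"spin": 0,"hand": 0.0},
  {"dx": 0,"dy": 0.036,"dz": 0,"spin": 0,"hand": 0.0},
  {"dx": 0,"dy": 0.042,"dz": 0,"spin": 0,"hand": 0.0},
  {"dx": 0,"dy": 0.046,"dz": 0,"spin": 0,"hand": 0.0},
  {"dx": 0,"dy": 0.048,"dz": 0,"spin": 0,"hand": 0.0},
  {"dx": 0,"dy": 0.05,"dz": 0,"spin": 0,"hand": 0.0},
])

```text
clock: 11.6
tcp_pos: [506.4, 176.2, 43.8]
orientation: [[-0.123, 0.992, -0.0], [0.992, 0.123, 0.0], [0.0, -0.0, -1.0]]
contact_force: [-0.8, 0.3, 0.4]
finger_gap: -0.0
gripper_force: 0.5
```

```bash
python3 - <<'E'
from h import *
s=robot.get_state(); E=np.array([.9925,.1222,0]);N=np.array([-.1222,.9925,0]); print(s["tcp_pos"],s["tcp_pos"]@np.c_[E,N],s["orientation"][:,1],s["clock"],s["contact_force"])
f=viewer.grab_frame("wrist"); cv2.imwrite("pics/w5.png",f["img"][:,:,::-1])
E
```

```text
[506.42 176.15  43.77] [524.15 112.95] [ 0.99  0.12 -0.  ] 11.6 [-0.85  0.3   0.41]
```

View pics/w5.png

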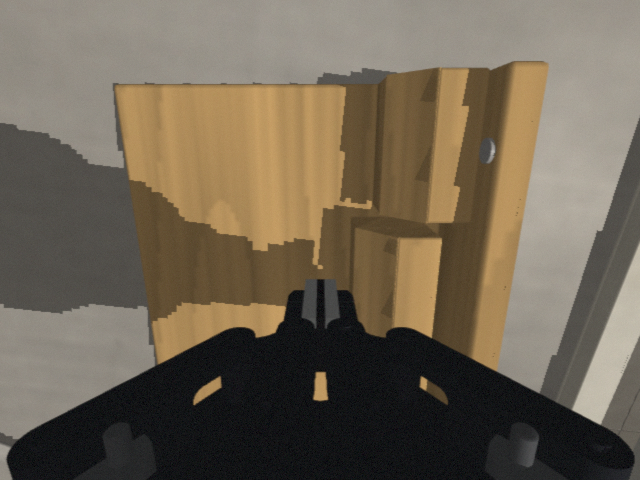

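The offcut has slid into the gap: its top strip is at cols 398..440 against 428..470 for the fixed trim, so about 12 mm remain. I'll continue gently.

Scaled: 10 mm / 500 = 0.02, 9.5 mm / 500 = 0.019.

Call:
play_rows([
  {"dx": 0,"dy": 0.003,"dz": 0,"spin": 0,"hand": 0.0},
  {"dx": 0,"dy": 0.006,"dz": 0,"spin": 0,"hand": 0.0},
  {"dx": 0,"dy": 0.009,"dz": 0,"spin": 0,"hand": 0.0},
  {"dx": 0,"dy": 0.012,"dz": 0,"spin": 0,"hand": 0.0},
  {"dx": 0,"dy": 0.015,"dz": 0,"spin": 0,"hand": 0.0},
  {"dx": 0,"dy": 0.017,"dz": 0,"spin": 0,"hand": 0.0},
  {"dx": 0,"dy": 0.019,"dz": 0,"spin": 0,"hand": 0.0},
  {"dx": 0,"dy": 0.02,"dz": 0,"spin": 0,"hand": 0.0},
  {"dx": 0,"dy": 0.02,"dz": 0,"spin": 0,"hand": 0.0},
  {"dx": 0,"dy": 0.02,"dz": 0,"spin": 0,"hand": 0.0},
])

```text
clock: 12.65
tcp_pos: [516.0, 177.3, 43.7]
orientation: [[-0.123, 0.992, -0.001], [0.992, 0.123, -0.0], [-0.0, -0.001, -1.0]]
contact_force: [-4.6, -0.7, 2.4]
finger_gap: -0.6
gripper_force: 2.5
```

Scaled: 2 mm / 500 = 0.004, 1.5 mm / 500 = 0.003.

Call:
play_rows([
  {"dx": 0,"dy": 0.001,"dz": 0,"spin": 0,"hand": 0.0},
  {"dx": 0,"dy": 0.002,"dz": 0,"spin": 0,"hand": 0.0},
  {"dx": 0,"dy": 0.003,"dz": 0,"spin": 0,"hand": 0.0},
  {"dx": 0,"dy": 0.004,"dz": 0,"spin": 0,"hand": 0.0},
  {"dx": 0,"dy": 0.004,"dz": 0,"spin": 0,"hand": 0.0},
  {"dx": 0,"dy": 0.004,"dz": 0,"spin": 0,"hand": 0.0},
  {"dx": 0,"dy": 0.004,"dz": 0,"spin": 0,"hand": 0.0},
  {"dx": 0,"dy": 0.004,"dz": 0,"spin": 0,"hand": 0.0},
  {"dx": 0,"dy": 0.004,"dz": 0,"spin": 0,"hand": 0.0},
  {"dx": 0,"dy": 0.004,"dz": 0,"spin": 0,"hand": 0.0},
])

```text
clock: 13.65
tcp_pos: [516.4, 177.4, 43.5]
orientation: [[-0.124, 0.992, -0.003], [0.992, 0.124, -0.001], [-0.001, -0.004, -1.0]]
contact_force: [-16.2, -2.6, 11.9]
finger_gap: -0.1
gripper_force: 8.7
```

```bash
python3 - <<'E'
from h import *
f=viewer.grab_frame("wrist"); cv2.imwrite("pics/w6.png",f["img"][:,:,::-1])
g=cv2.GaussianBlur(cv2.cvtColor(f["img"],cv2.COLOR_RGB2GRAY),(1,9),0).astype(int)
E=np.array([.9925,.1222,0]);N=np.array([-.1222,.9925,0])
for y in (120,150,180,205,235,250,265,280):
    d=np.abs(np.diff(g[y])); k=[i for i in range(330,540) if d[i]>=8 and d[i]==d[max(0,i-3):i+4].max()]
    print(y,k)
ft=viewer.grab_frame("top"); gt=cv2.cvtColor(ft["img"],cv2.COLOR_RGB2GRAY).astype(int)
for x in (192,198,215,225,232,255,270,280): print(x,gt[200:236,x])
print(robot.get_state()["contact_force"])
E
```

```text
120 [351, 356, 406, 435, 471, 499]
150 [351, 355, 404, 430, 461, 467, 501]
180 [350, 354, 399, 402, 425, 463, 465, 497]
205 [343, 348, 353, 398, 400, 427, 461, 493]
235 [353, 457, 489]
250 [348, 352, 394, 419, 439, 455, 487]
265 [352, 394, 423, 453, 454, 484]
280 [351, 393, 395, 420, 453, 482]
192 [ 89  87  89  85  84  84  87 103 146 182 189 190 189 175 149 101  82  86
  83  86  87  83  83  85  81  83  83  83  82  89  86  83  84  86  80  83]
198 [ 89  89  92  91 123 168 186 191 194 188 157 104  89  86  88  89  87  84
  88  86  86  88  84  86  83  84  84  86  87  88  87  82  83  84  89  86]
215 [157 185 191 188 158 102  92  90  86  86  91  89  88  86  87  91  89  89
  85  89  89  91  88  87  87  92  89  88  91  86  88  88  86  85  90  88]
225 [150 183 187 170 117  89  89  85  85  87  86  89  89  87  84  89  89  88
  86  91  85  90  85  87  87  88  89  88  88  90  90  91  91  93  92  91]
232 [ 91 135 177 181 163 115  88  87  86  87  84  86  84  85  89  89  86  88
  85  88  86  86  89  86  85  86  87  85  86  89  90  88  90  87  85  89]
255 [167 163 160 169 164 160 151 121  95 100 100 111 141 159 161 163 152 135
 106  76  75  74  76  76  72  79  79  80  77  81  82  82  82  82  84  81]
270 [171 172 169 165 158 148  99  92 105 125 157 153 151 148 132 114 110 116
 122 121 119 113 103  99 102 107 105 104 106 132 174 176 178 176 171 163]
280 [169 168 162 159 150 127 116 106 106 130 162 162 158 141 120 112 117 118
 116 118 115 110 101 104 108 104 104 107 128 166 168 172 173 171 171 170]
[-16.54  -2.47  12.41]
```

The bevel/top ridge line of the offcut (col 394 at rows 250–280) continues that of the fixed trim (406→399 at rows 120–205), so it is flush and home. I'll back off, rise, and come over the bevel.

Scaled: -34 mm / 500 = -0.068, -30 mm / 500 = -0.06.

Call:
play_rows([
  {"dx": 0,"dy": -0.008,"dz": 0,"spin": 0,"hand": 0.0},
  {"dx": 0,"dy": -0.02,"dz": 0,"spin": 0,"hand": 0.0},
  {"dx": 0,"dy": -0.024,"dz": -0.016,"spin": 0,"hand": 0.0},
  {"dx": 0,"dy": -0.024,"dz": -0.04,"spin": 0,"hand": 0.0},
  {"dx": 0,"dy": -0.024,"dz": -0.06,"spin": 0,"hand": 0.0},
  {"dx": 0,"dy": -0.016,"dz": -0.068,"spin": 0,"hand": 0.0},
  {"dx": 0,"dy": -0.002,"dz": -0.068,"spin": 0,"hand": 0.0},
  {"dx": 0,"dy": 0.01,"dz": -0.068,"spin": 0,"hand": 0.0},
  {"dx": 0,"dy": 0.014,"dz": -0.068,"spin": 0,"hand": 0.0},
  {"dx": 0,"dy": 0.014,"dz": -0.068,"spin": 0,"hand": 0.0},
])

```text
clock: 14.75
tcp_pos: [525.4, 178.5, 77.3]
orientation: [[-0.123, 0.992, -0.001], [0.992, 0.123, 0.0], [0.0, -0.001, -1.0]]
contact_force: [-0.7, -0.3, -1.0]
finger_gap: -0.5
gripper_force: 0.0
```

Scaled: 12 mm / 500 = 0.024, 11 mm / 500 = 0.022.

Call:
play_rows([
  {"dx": 0,"dy": 0,"dz": 0.004,"spin": 0,"hand": 0.0},
  {"dx": 0,"dy": 0,"dz": 0.008,"spin": 0,"hand": 0.0},
  {"dx": 0,"dy": 0,"dz": 0.012,"spin": 0,"hand": 0.0},
  {"dx": 0,"dy": 0,"dz": 0.016,"spin": 0,"hand": 0.0},
  {"dx": 0,"dy": 0,"dz": 0.018,"spin": 0,"hand": 0.0},
  {"dx": 0,"dy": 0,"dz": 0.02,"spin": 0,"hand": 0.0},
  {"dx": 0,"dy": 0,"dz": 0.022,"spin": 0,"hand": 0.0},
  {"dx": 0,"dy": 0,"dz": 0.024,"spin": 0,"hand": 0.0},
  {"dx": 0,"dy": 0,"dz": 0.024,"spin": 0,"hand": 0.0},
  {"dx": 0,"dy": 0,"dz": 0.024,"spin": 0,"hand": 0.0},
])

```text
clock: 15.75
tcp_pos: [525.3, 178.5, 65.8]
orientation: [[-0.123, 0.992, -0.0], [0.992, 0.123, 0.0], [0.0, -0.0, -1.0]]
contact_force: [-0.1, -0.0, 0.3]
finger_gap: -0.0
gripper_force: 0.0
```

Scaled: 3 mm / 500 = 0.006, 2.5 mm / 500 = 0.005.

Call:
play_rows([
  {"dx": 0,"dy": 0.001,"dz": 0.001,"spin": 0,"hand": 0.0},
  {"dx": 0,"dy": 0.002,"dz": 0.002,"spin": 0,"hand": 0.0},
  {"dx": 0,"dy": 0.003,"dz": 0.003,"spin": 0,"hand": 0.0},
  {"dx": 0,"dy": 0.004,"dz": 0.004,"spin": 0,"hand": 0.0},
  {"dx": 0,"dy": 0.005,"dz": 0.005,"spin": 0,"hand": 0.0},
  {"dx": 0,"dy": 0.006,"dz": 0.006,"spin": 0,"hand": 0.0},
  {"dx": 0,"dy": 0.006,"dz": 0.006,"spin": 0,"hand": 0.0},
  {"dx": 0,"dy": 0.006,"dz": 0.006,"spin": 0,"hand": 0.0},
  {"dx": 0,"dy": 0.006,"dz": 0.006,"spin": 0,"hand": 0.0},
  {"dx": 0,"dy": 0.006,"dz": 0.006,"spin": 0,"hand": 0.0},
])

```text
clock: 16.75
tcp_pos: [528.3, 178.9, 62.8]
orientation: [[-0.123, 0.992, -0.0], [0.992, 0.123, 0.0], [0.0, -0.0, -1.0]]
contact_force: [-0.2, 0.3, -0.1]
finger_gap: -0.0
gripper_force: 0.0
```

Scaled: 2.5 mm / 500 = 0.005, 2 mm / 500 = 0.004.

Call:
play_rows([
  {"dx": 0,"dy": 0.001,"dz": 0.001,"spin": 0,"hand": 0.0},
  {"dx": 0,"dy": 0.002,"dz": 0.002,"spin": 0,"hand": 0.0},
  {"dx": 0,"dy": 0.003,"dz": 0.003,"spin": 0,"hand": 0.0},
  {"dx": 0,"dy": 0.004,"dz": 0.004,"spin": 0,"hand": 0.0},
  {"dx": 0,"dy": 0.005,"dz": 0.005,"spin": 0,"hand": 0.0},
  {"dx": 0,"dy": 0.005,"dz": 0.005,"spin": 0,"hand": 0.0},
  {"dx": 0,"dy": 0.005,"dz": 0.005,"spin": 0,"hand": 0.0},
  {"dx": 0,"dy": 0.005,"dz": 0.005,"spin": 0,"hand": 0.0},
  {"dx": 0,"dy": 0.005,"dz": 0.005,"spin": 0,"hand": 0.0},
  {"dx": 0,"dy": 0.005,"dz": 0.005,"spin": 0,"hand": 0.0},
])

```text
clock: 17.75
tcp_pos: [529.9, 179.2, 61.2]
orientation: [[-0.123, 0.992, -0.001], [0.992, 0.123, -0.001], [-0.001, -0.001, -1.0]]
contact_force: [-15.9, -4.7, 31.7]
finger_gap: -0.2
gripper_force: 17.1
```

Scaled: 2 mm / 500 = 0.004, 1.5 mm / 500 = 0.003.

Call:
play_rows([
  {"dx": 0,"dy": 0.001,"dz": 0,"spin": 0,"hand": 0.0},
  {"dx": 0,"dy": 0.002,"dz": 0,"spin": 0,"hand": 0.0},
  {"dx": 0,"dy": 0.003,"dz": 0,"spin": 0,"hand": 0.0},
  {"dx": 0,"dy": 0.004,"dz": 0,"spin": 0,"hand": 0.0},
  {"dx": 0,"dy": 0.004,"dz": 0,"spin": 0,"hand": 0.0},
  {"dx": 0,"dy": 0.004,"dz": 0,"spin": 0,"hand": 0.0},
  {"dx": 0,"dy": 0.004,"dz": 0,"spin": 0,"hand": 0.0},
  {"dx": 0,"dy": 0.004,"dz": 0,"spin": 0,"hand": 0.0},
  {"dx": 0,"dy": 0.004,"dz": 0,"spin": 0,"hand": 0.0},
  {"dx": 0,"dy": 0.004,"dz": 0,"spin": 0,"hand": 0.0},
])

```text
clock: 18.75
tcp_pos: [530.3, 179.2, 61.1]
orientation: [[-0.124, 0.992, -0.004], [0.992, 0.124, -0.003], [-0.002, -0.005, -1.0]]
contact_force: [-29.2, -7.4, 42.7]
finger_gap: 0.1
gripper_force: 25.4
```

```bash
python3 - <<'E'
from h import *
s=robot.get_state(); print(s["contact_force"],s["ft_torque"],s["clock"],s["tcp_pos"])
f=viewer.grab_frame("wrist"); cv2.imwrite("pics/w7.png",f["img"][:,:,::-1])
E
```

```text
[-29.17  -7.36  42.71] [-1.76  6.19 -0.01] 18.75 [530.28 179.19  61.09]
```

View pics/w7.png

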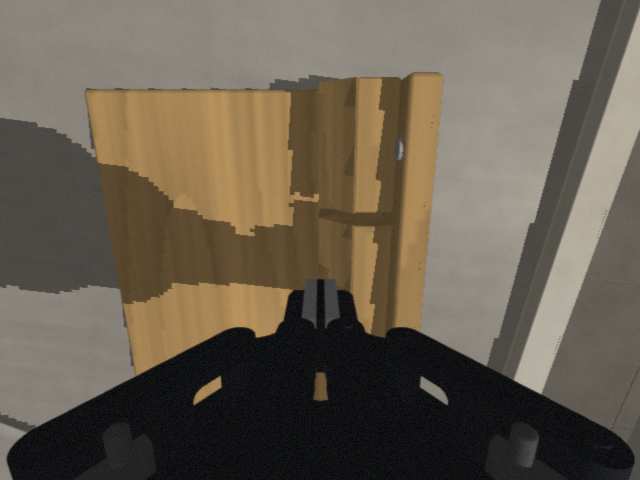

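The offcut's edges run on flush from the fixed trim, with only the small end gap near row 215. The fingertips are on its bevel at about (320,285), pressing about 30 N inward and 43 N down. I'll hand in.

```bash
python3 -c "
from plant import robot
print(robot.close_job())"
```

```text
the job is handed in; nothing more can be done
None
```

The job is handed in at about 19 s: the medium offcut was set down at the gap with its bevel facing away from the upstand, released and pushed home flush, and it is still held by a slanting press of about 30 N inward and 43 N down; I touched nothing else.

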